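# Push the candle tins into line at the stop

## Robot

A 6-joint arm with a two-finger parallel gripper is mounted at the origin on the work surface. World frame = base frame: x ahead of the robot, y to its left, z up, the work surface at z = 0. Lengths are in m, angles in degrees, forces in N, time in s.
With the tool pointing down it reaches from about 0.325 to 0.775 m from the base axis. Payload 9.3 kg.
Tool frame: the origin (TCP) lies between the finger pads; the fingertips stand 8 mm ahead of it and the grasp point (between the pads) lies 11 mm behind it; z points along the fingers, y is the line along which they close (so a half turn about z gives the same grasp; the last joint's range is limited). The gripper opens to 85 mm and grips with 20 to 120 N. Pads are 22 mm wide; open, the fingers measure 114 mm over their backs; the gripper's body (76 mm by 85 mm) begins 54 mm behind the grasp point. The pads swing forward as they close: fully open they stand 13 mm farther back than shut.
Start: joints at [-81.165, 14.817, 1.232, 76.415, 0, 81.257], TCP at [0.166, -0.524, 0.239] pointing down, gripper open.
Joint ranges: [-174.27, 174.27], [-52.1, 104.24], [-59.71, 78.15], [-110.17, 111.67], [-87.03, 83.33], [-180, 180]. Speed limits (degrees/s): [127.2, 127.2, 159.86, 180, 180, 180].

## Interface

Orientations are given as a 3x3 rotation matrix whose columns are the frame's x, y, z axes.
In Python, from plant import r, eyes, outline_of, mark_of gives the robot as it stands.
- The arm moves only by the tool arm_command, never from a script. Its argument "targets" is a list of rows, each a list of 3 entries, a list of its own where there are three numbers: the shift along the tool's x, y, z scaled (see below), then the turn, a rotation vector about the tool's x, y, z scaled (see below), then the opening, from -1 (shut) to 1 (fully open). In form: [[[dx, dy, dz], [wx, wy, wz], gripper], ...]. A call has 1 to 12 rows; each row shifts and turns the commanded pose from where the row before left it, along the tool's axes as they then stand; what a row does not reach is not made up. The controller multiplies each number of a shift by 2 cm and each number of a turn by 0.1 rad. A row lasts 1/8 s, in which the tool goes at most 62.5 mm and 10.7 degrees, less where a joint would pass 70% of its speed; a pose out of reach is approached as far as the arm can. A call with a number of a shift or a turn outside -1 to 1 is refused whole. A call with a gripper value outside its range is refused whole. The fingers move at their own pace and stop on an object; the grip force is fixed at half the most. Time passes only in rows, so rows that do not move let the fingers close. It gives the time, the measured TCP pose, the force, the opening and the grip force at its end, in the units of the state.
- r.get_state(): the state, without advancing time (a new reading comes with each control period).
- eyes.camera(name): name is "scene" or "side" or "wrist"; returns the picture (384x512x3 uint8, red, green, blue); there is no depth.
- eyes.camera_info(name): a dict with "fx", "fy", "cx", "cy" (pixels), "k1" (the pictures are not rectified: a ray, as slopes to the right and down, at radius r is drawn at 1 + k1 r^2 times it, then the intrinsics apply), "R" (3x3) and "t" (3): a world point X has camera coordinates R X + t; the wrist camera has in their place "T_tool_cam" (4x4, takes a point from camera to tool coordinates, whose origin is the TCP and whose axes are the flange's). Camera axes: x right, y down, z forward; pixel columns grow to the right and rows downward; lengths in m; the calibration is good to about 2 mm. A picture is of the moment at which its call begins: read the wrist's pose just before it. camera_info takes no time and is no camera call.
- r.hand_in(): hands the job in; it is judged then, once.
Trained networks look in the newest picture that a camera, given by its name, has taken for a name from the list of things; names that differ only in an ending like _2 or _b are one class to them, and where a whole thing is asked for, a point or a joint stands for the part that bears it (a point fixed in the world has none). Each returns a list of dicts, best first, with "confidence" (0 to 1); they miss things now and then, are a little off and sometimes report something else, mostly with a low value. They report only what shows in the picture. A call takes as long as a camera call.
- outline_of(camera, name): "mask" (384x512 bool, what is visible of it) and "point" ([column, row] in pixels, amid what is visible of it).
- mark_of(camera, name): "point" ([column, row] in pixels: a listed point, or the origin of a listed thing).
The state is a dict: "t": time; "q": joint angles; "joint_vel": joint speeds; "joint_torque": joint torques, N m; "ee_pos": TCP position; "orientation": TCP orientation; "ft_force": force on the tool from outside, world axes, zero at the start; "wrist_torque": the same for the moment, N m; "gripper_width": finger opening in m; "grip_force": force on a finger pad.
Only numpy, scipy, OpenCV 4.12 (cv2) and the standard library are available. Lean on these libraries where they do the work, as an engineer would, in place of code of your own. Each camera call takes 0.05 s, during which the arm holds its last target. There are 200 camera calls.

## Task

Two wax-filled candle tins stand loose on the bench in front of the wooden batten. Push each of them along the bench, without lifting or tipping it, until it rests against the batten in the middle of a blue spot, one tin to each spot, whichever you like. Leave the tin that already stands at the batten, the white mug and the wooden spoon where they are.

Things in the scene. Friction and masses are not known exactly. Their poses are not given: they have to be found in the camera images.
- batten: light-wood batten fixed to the bench, the stop: 45 mm deep, 500 mm long, 32 mm high. Origin: mid-length, at bench level on the face towards the robot; x points away from the robot, square to that face; y runs along it; yaw up to 9 degrees. Three places along its y, at -140, 0 and +140 mm: one is taken by done_tin, the others are the blue spots
- spot_1: one of two free places at the batten: a flat blue painted disc on the bench, 112 mm across, with a blue patch on the batten's top right beyond it. Paint-thin. Origin: centre of the disc, at bench level, 49.5 mm before the batten's face, so a tin that stands centred on it touches the batten
- spot_2: one of two free places at the batten: a flat blue painted disc on the bench, 112 mm across, with a blue patch on the batten's top right beyond it. Paint-thin. Origin: centre of the disc, at bench level, 49.5 mm before the batten's face, so a tin that stands centred on it touches the batten. Either of the spots may be left or right
- tin_a: loose tin to be pushed, brass-coloured side, 99 mm across, 50 mm tall, about 0.4 kg, filled with wax and a coil of cardboard, a 16 x 4 x 10 mm cardboard wick standing up on top (60 mm overall); too wide for the gripper. Origin: centre of its underside; z up. It slides on the bench with some 1.5 to 5 N. It stands between the robot and the batten, left or right
- tin_b: loose tin to be pushed, plain steel side, otherwise the same as tin_a: 99 mm across, 50 mm tall, about 0.4 kg, filled with wax and a coil of cardboard, a 16 x 4 x 10 mm cardboard wick standing up on top (60 mm overall); too wide for the gripper. Origin: centre of its underside; z up
- done_tin: bystander: a plain steel tin of the same kind and size as tin_b, which already stands at the batten and stays; 99 mm across, 50 mm tall, about 0.4 kg, filled with wax and a coil of cardboard, a 16 x 4 x 10 mm cardboard wick standing up on top (60 mm overall); too wide for the gripper. Origin: centre of its underside; z up
- mug: bystander: white mug, 84 mm across, 85 mm tall, with a handle, at the left of the work. Origin: centre of its underside
- spoon: bystander: wooden spoon 240 mm long, lying flat at the right of the work. Origin: on its underside near the middle, x along it

How it is judged:
By the outcome, as a careful person would: the job done as asked, in the order asked, and still so for the second after the job is handed in, with the robot touching nothing.
It also fails if it takes over 72 s, if anything falls off the work surface, if the arm or the gripper's body presses on something with over 40 N, if the wrist force passes 120 N, or if a joint passes its speed limit or range.

## Working session

There is one attempt and no reset: what is moved stays moved. The work goes in short steps, Python scripts to look and compute and a tool call to move; the robot and the scene stay as the last step left them, time stands still between calls to the robot, and variables do not carry over. Pictures are saved under pics/ and viewed, at most 10 in all, crops included, and the job is handed in when it is done.

Besides the shell and the picture viewer there is one more tool, called after "Emit:" as name([rows], argument=value, ...), one row to a line, values as JSON. arm_command: Moves the arm, as the interface text tells. Shifts and turns lie within -1 to 1; 1 stands for 2 cm of shift or 0.1 rad of turn. Its arguments: {"type":"object","properties":{"targets":{"type":"array","items":{"type":"array"}}},"required":["targets"]}

```bash
mkdir -p pics; ls; cat > h.py <<'E'
import numpy as np, cv2
from plant import r, eyes, outline_of, mark_of
def ray(cam,p):
    i=eyes.camera_info(cam)
    K=np.array([[i["fx"],0,i["cx"]],[0,i["fy"],i["cy"]],[0,0,1.]])
    u=cv2.undistortPoints(np.array([[p]],float),K,np.array([i["k1"],0,0,0.]))[0,0]
    # k1 here is forward model: draw = ray*(1+k1 r^2) = cv2 convention
    R=np.array(i["R"]);t=np.array(i["t"])
    return -R.T@t, R.T@np.array([u[0],u[1],1])
def onz(cam,p,z=0.):
    o,d=ray(cam,p); return o+d*(z-o[2])/d[2]
def save(cam,name):
    im=eyes.camera(cam); cv2.imwrite(f"pics/{name}.png",np.ascontiguousarray(im[:,:,::-1])); return im
E
python3 - <<'E'
from h import *
a=save("scene","s0"); b=save("side","d0")
cv2.imwrite("pics/both.png",cv2.resize(np.vstack([a,b])[:,:,::-1],(400,600)))
for c in("scene","side"):
    for n in("batten","spot_1","tin_a","tin_b","done_tin","mug","spoon"):
        for m in mark_of(c,n)[:3]:
            print(c,n,np.round(m["point"],1),round(m["confidence"],2),np.round(onz(c,m["point"])[:2],4))
print(r.get_state()["t"])
E
```

```text
pics
scene spot_1 [225.5 220. ] 0.98 [ 0.6452 -0.0218]
scene spot_1 [179.9 205.8] 0.71 [ 0.6562 -0.1597]
scene tin_a [315.1 204.3] 0.82 [0.4698 0.1526]
scene tin_a [221.3 168.2] 0.69 [ 0.4427 -0.166 ]
scene tin_b [315.1 204.3] 0.82 [0.4698 0.1526]
scene tin_b [221.3 168.2] 0.69 [ 0.4427 -0.166 ]
scene done_tin [276.3 225.1] 0.84 [0.5986 0.0996]
scene mug [415.2 234.4] 0.96 [0.4605 0.4168]
scene spoon [152.5 156.4] 0.54 [ 0.493  -0.3998]
scene spoon [222.1 219.9] 0.51 [ 0.6491 -0.0296]
side batten [307.9 212.1] 0.59 [ 0.6903 -0.0167]
side batten [304.7 259.5] 0.43 [ 0.6605 -0.1788]
side spot_1 [305.4 258.1] 0.72 [ 0.6626 -0.1746]
side spot_1 [291.8 215. ] 0.62 [ 0.6473 -0.0261]
side spot_1 [308.7 214.1] 0.35 [ 0.6913 -0.0246]
side tin_a [222. 176.] 0.97 [0.4601 0.1555]
side tin_a [211.5 260.1] 0.73 [ 0.4491 -0.1721]
side tin_b [222. 176.] 0.97 [0.4601 0.1555]
side tin_b [211.5 260.1] 0.73 [ 0.4491 -0.1721]
side done_tin [275.4 183.1] 0.69 [0.6149 0.1132]
side mug [226.1 131.5] 0.58 [0.4638 0.4243]
side spoon [229.3 356.4] 0.68 [ 0.4949 -0.4038]
0.8
```

View pics/s0.png

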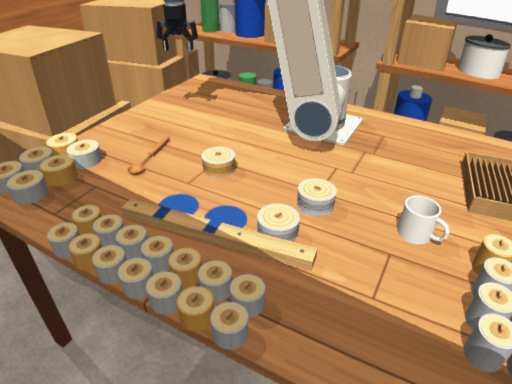

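View pics/d0.png

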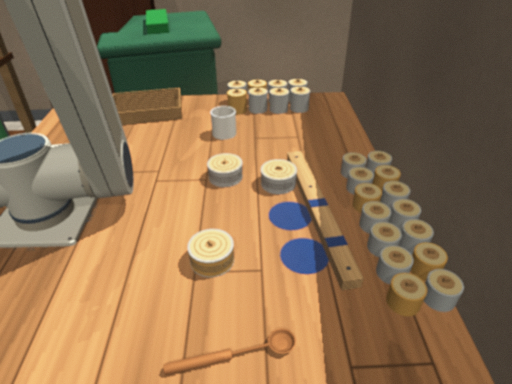

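The scene view shows the brass tin at about (218,160), the loose steel tin at (317,196) and the done tin at (278,220). The blue discs are at (180,205) and (226,217), so they are the middle and right places. Next I'll fit these precisely.

```bash
cat >> h.py <<'E'
from scipy.optimize import least_squares
def proj(cam,X):
    i=eyes.camera_info(cam)
    K=np.array([[i["fx"],0,i["cx"]],[0,i["fy"],i["cy"]],[0,0,1.]])
    R=np.array(i["R"],float);t=np.array(i["t"],float)
    return cv2.projectPoints(np.asarray(X,float),cv2.Rodrigues(R)[0],t,K,np.array([i["k1"],0,0,0.]))[0][:,0]
A=np.linspace(0,2*np.pi,72,endpoint=False)
def hullc(cam,xy,rad,h):
    c=np.c_[xy[0]+rad*np.cos(A),xy[1]+rad*np.sin(A)]
    X=np.vstack([np.c_[c,0*A],np.c_[c,0*A+h]])
    H=cv2.convexHull(proj(cam,X).astype(np.float32)); m=cv2.moments(H)
    return np.array([m["m10"],m["m01"]])/m["m00"], m["m00"]
def fit(cams,masks,xy0,rad=.0495,h=.05):
    cs=[np.array([np.nonzero(m)[1].mean(),np.nonzero(m)[0].mean()]) for m in masks]
    f=lambda p:np.hstack([hullc(c,p,rad,h)[0]-q for c,q in zip(cams,cs)])
    s=least_squares(f,xy0); return s.x,[m.sum()/hullc(c,s.x,rad,h)[1] for c,m in zip(cams,masks)]
def tins():
    """fits of all tin-class outlines per camera"""
    out=[]
    for c in("scene","side"):
        eyes.camera(c)
        for n in("tin_b","done_tin"):
            for m in outline_of(c,n):
                p=onz(c,m["point"],.03)[:2]
                if m["confidence"]>.3 and .3<p[0]<.72 and abs(p[1])<.3:
                    x,ar=fit([c],[m["mask"]],p); out.append((c,n,round(m["confidence"],2),np.round(x,4),np.round(ar,2)))
    return out
def blue(c):
    im=eyes.camera(c); h=cv2.cvtColor(im,cv2.COLOR_RGB2HSV)
    b=((h[...,0]>105)&(h[...,0]<130)&(h[...,1]>150)&(h[...,2]>60)).astype(np.uint8)
    n,l,s,ce=cv2.connectedComponentsWithStats(b)
    for k in range(1,n):
        p=onz(c,ce[k])[:2]
        if s[k,4]>20 and .5<p[0]<.8 and abs(p[1])<.3:
            print(c,"blue",s[k,4],np.round(p,4),np.round(fit([c],[l==k],p,.056,1e-5)[0],4))
E
python3 - <<'E'
from h import *
for o in tins(): print(*o)
blue("scene");blue("side")
s=r.get_state();print(s["t"],s["ee_pos"],np.round(s["orientation"],3).tolist(),s["gripper_width"])
E
```

```text
scene tin_b 0.98 [ 0.4464 -0.1754] [0.98]
scene tin_b 0.95 [0.4668 0.1511] [1.04]
scene done_tin 0.58 [0.6079 0.1082] [0.89]
side tin_b 0.82 [0.4706 0.1505] [1.03]
side tin_b 0.67 [ 0.451  -0.1703] [1.02]
side done_tin 0.65 [0.6233 0.1103] [1.]
scene blue 579 [ 0.6554 -0.1692] [ 0.6533 -0.1705]
scene blue 668 [ 0.6363 -0.0291] [ 0.6342 -0.0304]
side blue 94 [ 0.6743 -0.1454] [ 0.6744 -0.1426]
side blue 38 [ 0.6712 -0.2033] [ 0.6713 -0.2004]
1.2 [ 0.16609755 -0.52431693  0.23928562] [[0.953, 0.302, 0.0], [0.302, -0.953, 0.0], [0.0, -0.0, -1.0]] 0.08514184933862269
```

```bash
python3 - <<'E'
s=open('h.py').read()
a=s.index("    im=eyes.camera(c); h=");b=s.index("    n,l,s,ce=")
s=s[:a]+"    im=eyes.camera(c).astype(int); b=((im[...,2]>im[...,0]+35)&(im[...,2]>im[...,1]+25)).astype(np.uint8)\n"+s[b:]
open('h.py','w').write(s)
E
python3 - <<'E'
from h import *
im=eyes.camera("side");print(im[256,303],im[214,290],im[241,337],im[203,317])
blue("scene");blue("side")
for m in outline_of("side","batten")[:2]:
    q=np.float32(np.argwhere(m["mask"])[:,::-1]); print(m["confidence"],len(q))
    R=cv2.boxPoints(cv2.minAreaRect(q)); print(R.round(1).tolist(), [np.round(onz("side",p,.032)[:2],3).tolist() for p in R])
cv2.imwrite("pics/c.png",cv2.resize(im[135:295,230:390,::-1],None,fx=3.7,fy=3.7,interpolation=cv2.INTER_CUBIC))
E
```

```text
[ 64  89 147] [ 67  92 148] [42 55 88] [ 60  88 143]
scene blue 641 [ 0.6556 -0.1695] [ 0.6535 -0.1708]
scene blue 743 [ 0.6368 -0.0291] [ 0.6346 -0.0304]
side blue 82 [0.7187 0.0225] [0.7188 0.0249]
side blue 851 [ 0.6401 -0.0283] [ 0.6402 -0.0258]
side blue 122 [ 0.7422 -0.1238] [ 0.7423 -0.1212]
side blue 1241 [ 0.659  -0.1671] [ 0.6592 -0.1643]
0.72 2881
[[279.8999938964844, 157.10000610351562], [303.5, 146.3000030517578], [366.3999938964844, 283.6000061035156], [342.8999938964844, 294.3999938964844]] [[0.634, 0.2], [0.713, 0.259], [0.771, -0.277], [0.717, -0.301]]
```

View pics/c.png

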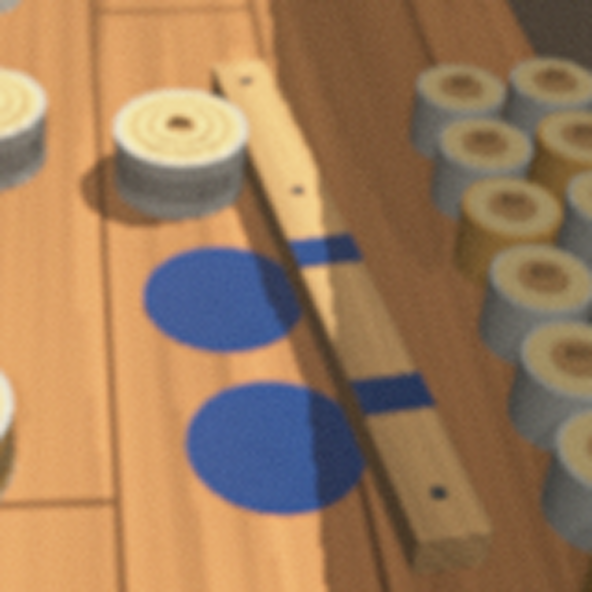

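Emit:
arm_command([
  [[0,0,0],[0,0,0.93],0.4],
  [[0,0,0],[0,0,0.93],0.4],
  [[0,0,0],[0,0,0.92],0.4],
  [[0.6,-1,0],[0,0,0],0.4],
  [[0.6,-1,0],[0,0,0],0.4],
  [[0.6,-1,0],[0,0,0],0.4],
  [[0.6,-1,0],[0,0,0],0.4],
  [[0.6,-1,0],[0,0,0],0.4],
  [[0.6,-1,0],[0,0,0],0.4],
  [[0.6,-1,0],[0,0,0],0.4],
  [[0.6,-1,0],[0,0,0],0.4],
  [[0.6,-1,0],[0,0,0],0.4],
])

```text
t: 2.9
ee_pos: [0.2695, -0.3399, 0.2393]
orientation: [[1.0, 0.029, 0.0], [0.029, -1.0, -0.0], [0.0, 0.0, -1.0]]
ft_force: [-0.3, -0.6, -0.1]
gripper_width: 0.0598
grip_force: 0.0
```

Emit:
arm_command([
  [[0.6,-1,0],[0,0,0],0.4],
  [[0.6,-1,0],[0,0,0],0.4],
  [[0.6,-1,0],[0,0,0],0.4],
  [[0.6,-1,0],[0,0,0],0.4],
  [[0.6,-1,0],[0,0,0],0.4],
  [[0.6,-1,0],[0,0,0],0.4],
  [[0.6,-1,0.5],[0,0,0],0.4],
  [[0.6,-0.3,1],[0,0,0],0.4],
  [[0,0,1],[0,0,0],0.4],
  [[0,0,1],[0,0,0],0.4],
  [[0,0,1],[0,0,0],0.4],
  [[0,0,0],[0,0,0],0.4],
])

```text
t: 4.4
ee_pos: [0.36, -0.1914, 0.1484]
orientation: [[1.0, 0.029, -0.002], [0.029, -1.0, 0.002], [-0.002, -0.002, -1.0]]
ft_force: [0.5, 0.1, 0.0]
gripper_width: 0.0599
grip_force: 0.0
```

```bash
cat >> h.py <<'E'
def to(x,y,z=None):
    s=r.get_state();R=np.array(s["orientation"]);p=np.array(s["ee_pos"])
    d=np.array([x,y,p[2] if z is None else z])-p
    print("t",s["t"],"p",p.round(4),"yaw",np.degrees(np.arctan2(R[1,0],R[0,0])).round(2),"w",round(s["gripper_width"],4),"q",np.round(s["q"],1),"units",(R.T@d/.02).round(2))
E
python3 -c "
from h import *
to(.369,-.172,.022)
save('side','d1')"
```

```text
t 4.4 p [ 0.36   -0.1914  0.1484] yaw 1.67 w 0.0599 q [-39.8   4.  -26.1  60.1   0.  138.5] units [ 0.49 -0.95  6.32]
```

View pics/d1.png

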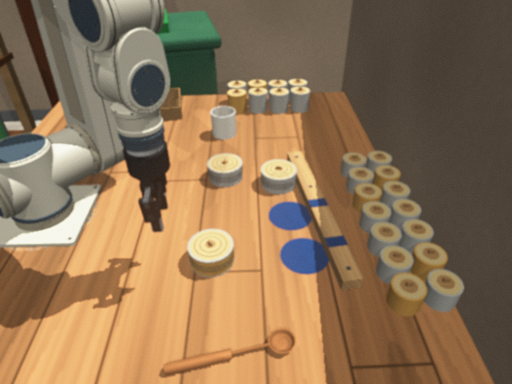

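The gripper is at about (152,205), clear behind the brass tin at (211,250). I'll lower it and push.

Emit:
arm_command([
  [[0.4,-0.9,0],[0,0,0],0.4],
  [[0,0,1],[0,0,0],0.4],
  [[0,0,1],[0,0,0],0.4],
  [[0,0,1],[0,0,0],0.4],
  [[0,0,1],[0,0,0],0.4],
  [[0,0,1],[0,0,0],0.4],
  [[0,0,1],[0,0,0],0.4],
  [[0,0,0.3],[0,0,0],0.4],
  [[0,0,0],[0,0,0],0.4],
])

```text
t: 5.58
ee_pos: [0.3684, -0.1745, 0.0238]
orientation: [[1.0, 0.029, 0.0], [0.029, -1.0, -0.0], [0.0, 0.0, -1.0]]
ft_force: [-0.2, -0.8, 0.0]
gripper_width: 0.0596
grip_force: 0.0
```

Emit:
arm_command([
  [[0.4,0,0],[0,0,0],0.4],
  [[0.4,0,0],[0,0,0],0.4],
  [[0.4,0,0],[0,0,0],0.4],
  [[0.4,0,0],[0,0,0],0.4],
  [[0.4,0,0],[0,0,0],0.4],
  [[0.4,0,0],[0,0,0],0.4],
  [[0.4,0,0],[0,0,0],0.4],
  [[0.4,0,0],[0,0,0],0.4],
  [[0,0,0],[0,0,0],0.4],
])

```text
t: 6.7
ee_pos: [0.433, -0.1726, 0.0232]
orientation: [[1.0, 0.029, 0.001], [0.029, -1.0, 0.0], [0.001, 0.0, -1.0]]
ft_force: [-0.8, -0.3, 0.2]
gripper_width: 0.06
grip_force: 0.0
```

```bash
python3 -c "
from h import *
to(.609,-.166,.022)
for o in tins(): print(*o)
save('side','d2')"
```

```text
t 6.7 p [ 0.433  -0.1726  0.0232] yaw 1.68 w 0.06 q [-32.1  16.8 -31.   42.1   0.  146.2] units [ 8.81 -0.07  0.07]
scene tin_b 0.95 [0.4671 0.1509] [1.04]
scene done_tin 0.86 [0.6081 0.1082] [0.87]
side tin_b 0.57 [0.4782 0.145 ] [0.86]
side tin_b 0.56 [ 0.6476 -0.0489] [0.74]
side done_tin 0.65 [0.6229 0.1105] [0.98]
```

View pics/d2.png

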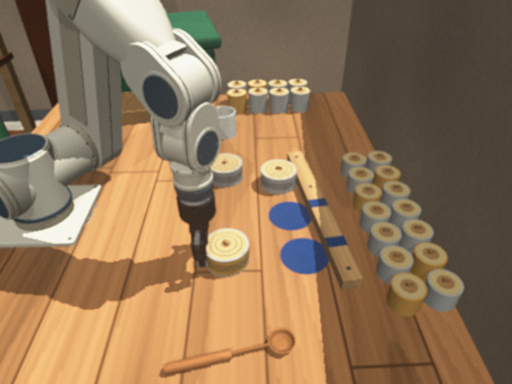

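The brass tin is cradled and sliding, now at about (228,248). I'll keep pushing.

Emit:
arm_command([
  [[0.5,0,0],[0,0,0],0.4],
  [[0.6,0,0],[0,0,0],0.4],
  [[0.7,0,0],[0,0,0],0.4],
  [[0.7,0,0],[0,0,0],0.4],
  [[0.7,0,0],[0,0,0],0.4],
  [[0.7,0,0],[0,0,0],0.4],
  [[0.7,0,0],[0,0,0],0.4],
  [[0.7,0,0],[0,0,0],0.4],
  [[0.7,0,0],[0,0,0],0.4],
  [[0.6,0,0],[0,0,0],0.4],
  [[0.5,0,0],[0,0,0],0.4],
  [[0.3,0,0],[0,0,0],0.4],
])

```text
t: 8.55
ee_pos: [0.5806, -0.1682, 0.0232]
orientation: [[1.0, 0.029, -0.0], [0.029, -1.0, 0.0], [-0.0, -0.0, -1.0]]
ft_force: [-3.7, 0.9, 1.8]
gripper_width: 0.0597
grip_force: 1.4
```

Emit:
arm_command([
  [[0.2,0,0],[0,0,0],0.4],
  [[0.2,0,0],[0,0,0],0.4],
  [[0.2,0,0],[0,0,0],0.4],
  [[0,0,0],[0,0,0],0.4],
])

```text
t: 9.05
ee_pos: [0.5925, -0.1679, 0.0233]
orientation: [[1.0, 0.029, 0.001], [0.029, -1.0, -0.0], [0.001, 0.0, -1.0]]
ft_force: [1.1, -0.8, -0.3]
gripper_width: 0.0599
grip_force: 0.0
```

```bash
python3 -c "
from h import *
to(.609,-.166,.022)
eyes.camera('side')
for m in outline_of('side','tin_a'):
    print(m['confidence'],fit(['side'],[m['mask']],onz('side',m['point'],.03)[:2]))
save('side','d3')"
```

```text
t 9.05 p [ 0.5925 -0.1679  0.0233] yaw 1.66 w 0.0599 q [-23.6  28.8 -10.2  50.9   0.  154.7] units [ 0.83 -0.07  0.07]
0.6 (array([ 0.64970358, -0.16736694]), [np.float64(0.8467648960160536)])
0.56 (array([0.47156555, 0.14863781]), [np.float64(1.0111878701068922)])
```

View pics/d3.png

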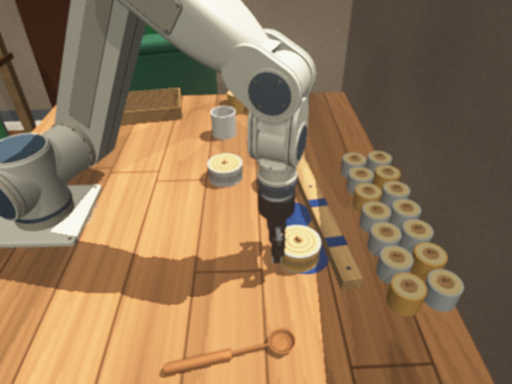

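The tin is on the right disc at about (300,245), a little short of the batten. I'll creep in and watch the force.

Emit:
arm_command([
  [[0.15,0,0],[0,0,0],0.4],
  [[0.15,0,0],[0,0,0],0.4],
  [[0.15,0,0],[0,0,0],0.4],
  [[0.15,0,0],[0,0,0],0.4],
])

```text
t: 9.7
ee_pos: [0.6041, -0.1675, 0.0233]
orientation: [[1.0, 0.029, -0.0], [0.029, -1.0, 0.0], [-0.0, -0.0, -1.0]]
ft_force: [-2.6, 0.4, 1.5]
gripper_width: 0.0598
grip_force: 1.3
```

Emit:
arm_command([
  [[0.1,0,0],[0,0,0],0.4],
  [[0.1,0,0],[0,0,0],0.4],
])

```text
t: 9.95
ee_pos: [0.6081, -0.1674, 0.0233]
orientation: [[1.0, 0.029, -0.0], [0.029, -1.0, 0.0], [-0.0, -0.0, -1.0]]
ft_force: [-2.5, -0.3, 1.5]
gripper_width: 0.06
grip_force: 1.4
```

Emit:
arm_command([
  [[0.1,0,0],[0,0,0],0.4],
  [[0.05,0,0],[0,0,0],0.4],
])

```text
t: 10.2
ee_pos: [0.6106, -0.1674, 0.0232]
orientation: [[1.0, 0.029, -0.001], [0.029, -1.0, -0.0], [-0.001, 0.0, -1.0]]
ft_force: [-7.2, -0.9, 4.2]
gripper_width: 0.0596
grip_force: 3.5
```

```bash
python3 -c "
from h import *
to(.609,-.166,.022)
print(r.get_state()['ft_force'])
eyes.camera('side')
for m in outline_of('side','tin_a')[:1]:
    print(m['confidence'],fit(['side'],[m['mask']],onz('side',m['point'],.03)[:2]))"
```

```text
t 10.2 p [ 0.6106 -0.1674  0.0232] yaw 1.64 w 0.0596 q [-22.9  30.3  -7.5  52.3  -0.  155.5] units [-0.08 -0.07  0.06]
[-7.16962434 -0.86686542  4.22360752]
0.95 (array([ 0.6689398 , -0.16682468]), [np.float64(0.7716507441020227)])
```

Emit:
arm_command([
  [[-0.3,0,0],[0,0,0],0.4],
  [[-0.7,0,0],[0,0,0],0.4],
  [[-1,0,0],[0,0,0],0.4],
  [[-1,0,0],[0,0,0],0.4],
  [[-1,0,-0.5],[0,0,0],0.4],
  [[-0.5,0,-1],[0,0,0],0.4],
  [[0,0,-1],[0,0,0],0.4],
  [[0,0,-1],[0,0,0],0.4],
  [[0,0,-1],[0,0,0],0.4],
  [[0,0,-1],[0,0,0],0.4],
  [[0,0,-1],[0,0,0],0.4],
  [[0,-0.5,0],[0,0,0],0.4],
])

```text
t: 11.8
ee_pos: [0.5209, -0.1604, 0.155]
orientation: [[1.0, 0.028, 0.003], [0.028, -1.0, -0.002], [0.003, 0.002, -1.0]]
ft_force: [0.6, 0.5, 0.4]
gripper_width: 0.06
grip_force: 0.0
```

Emit:
arm_command([
  [[0,-1,0],[0,0,0],0.4],
  [[0,-1,0],[0,0,0],0.4],
  [[0,-1,0],[0,0,0],0.4],
  [[0,-1,0],[0,0,0],0.4],
  [[0,-1,0],[0,0,0],0.4],
  [[0,-1,0],[0,0,0],0.4],
  [[0,-1,0],[0,0,0],0.4],
  [[0,-1,0],[0,0,0],0.4],
  [[0,-1,0],[0,0,0],0.4],
  [[0,-1,0],[0,0,0],0.4],
  [[0,-1,0],[0,0,0],0.4],
  [[0,-1,0],[0,0,0],0.4],
])

```text
t: 13.3
ee_pos: [0.5137, 0.0813, 0.1533]
orientation: [[1.0, 0.029, 0.0], [0.029, -1.0, 0.0], [0.0, -0.0, -1.0]]
ft_force: [-0.3, -0.5, -0.3]
gripper_width: 0.0601
grip_force: 0.0
```

Emit:
arm_command([
  [[-0.4,-1,0],[0,0,0],0.4],
  [[-0.4,-1,0],[0,0,0],0.4],
  [[-0.4,-1,0],[0,0,0],0.4],
  [[-0.4,-1,0],[0,0,0],0.4],
  [[-0.4,-1,0],[0,0,0],0.4],
  [[-0.4,-1,0],[0,0,0],0.4],
  [[-0.4,-1,0],[0,0,0],0.4],
  [[0,-1,0],[0,0,0],0.4],
  [[0,0,0],[0,0,-1],0.4],
  [[0,0,0],[0,0,-1],0.4],
  [[0,0,0],[0,0,-1],0.4],
  [[0,0,0],[0,0,-1],0.4],
])

```text
t: 14.8
ee_pos: [0.4539, 0.161, 0.1569]
orientation: [[0.86, 0.51, -0.008], [0.509, -0.859, 0.058], [0.023, -0.054, -0.998]]
ft_force: [-0.6, 0.5, -0.5]
gripper_width: 0.0602
grip_force: 0.0
```

Emit:
arm_command([
  [[0,0,0],[0,0,-1],0.4],
  [[0,0,0],[0,0,-1],0.4],
  [[0,0,0],[0,0,-1],0.4],
  [[0,0,0],[0,0,-1],0.4],
  [[0,0,0],[0,0,-1],0.4],
  [[0,0,0],[0,0,-1],0.4],
  [[0,0,0],[0,0,-1],0.4],
  [[0,0,0],[0,0,-1],0.4],
  [[0,0,0],[0,0,-1],0.4],
  [[0,0,0],[0,0,-1],0.4],
  [[0,0,0],[0,0,-1],0.4],
  [[0,0,0],[0,0,-1],0.4],
])

```text
t: 16.3
ee_pos: [0.4539, 0.161, 0.1569]
orientation: [[-0.163, 0.987, -0.008], [0.985, 0.163, 0.058], [0.059, 0.002, -0.998]]
ft_force: [1.0, 0.6, -0.5]
gripper_width: 0.0594
grip_force: 0.0
```

```bash
python3 -c "
from h import *
to(.46,.2355,.024)
for o in tins(): print(*o)
blue('side')
save('side','d4')"
```

```text
t 16.3 p [0.4539 0.161  0.1569] yaw 99.41 w 0.0594 q [  7.5  10.3 -17.3  62.5   3.4  88.1] units [3.23 0.9  6.85]
scene tin_b 0.72 [ 0.6477 -0.1721] [0.85]
scene tin_b 0.57 [0.4669 0.1507] [1.03]
scene done_tin 0.63 [0.6075 0.1085] [0.89]
side tin_b 0.77 [0.4718 0.1498] [1.]
side tin_b 0.66 [ 0.6602 -0.1644] [0.99]
side tin_b 0.46 [ 0.6465 -0.0457] [0.7]
side done_tin 0.9 [0.623  0.1102] [1.04]
side blue 80 [0.7183 0.0225] [0.7184 0.0249]
side blue 757 [ 0.6368 -0.0252] [ 0.6369 -0.0227]
side blue 92 [ 0.7458 -0.1236] [ 0.7459 -0.1209]
```

View pics/d4.png

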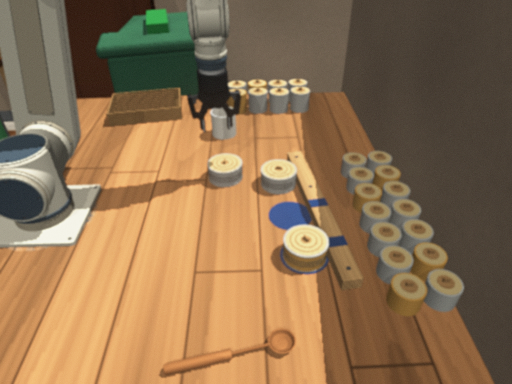

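The brass tin sits on the right disc's centre. The last joint hit its range on the way over and left a small tilt, which I'll correct now.

```bash
cat >> h.py <<'E'
from scipy.spatial.transform import Rotation as Ro
def turn(yaw):
    R=np.array(r.get_state()["orientation"]); c,s=np.cos(np.radians(yaw)),np.sin(np.radians(yaw))
    D=np.array([[c,s,0],[s,-c,0],[0,0,-1]]); print("turn",(Ro.from_matrix(R.T@D).as_rotvec()/.1).round(2))
E
python3 -c "
from h import *
turn(96.4)"
```

```text
turn [-0.   -0.59  0.48]
```

Emit:
arm_command([
  [[0,0,0],[0,-0.59,0.48],0.4],
  [[0.9,0.2,0],[0,0,0],0.4],
  [[0.9,0.2,0],[0,0,0],0.4],
  [[0.9,0.2,0],[0,0,0],0.4],
  [[0.9,0.1,0],[0,0,0],0.4],
  [[0,0,0],[0,0,0],0.4],
])

```text
t: 17.45
ee_pos: [0.4593, 0.2352, 0.1566]
orientation: [[-0.114, 0.993, -0.0], [0.993, 0.114, -0.0], [-0.0, -0.0, -1.0]]
ft_force: [-0.4, -0.8, -0.6]
gripper_width: 0.0597
grip_force: 0.0
```

```bash
python3 -c "
from h import *
to(.46,.2355,.024); turn(96.4)"
```

```text
t 17.45 p [0.4593 0.2352 0.1566] yaw 96.56 w 0.0597 q [ 17.8  13.8 -12.5  63.7  -0.  101.2] units [0.01 0.04 6.63]
turn [-0.    0.    0.03]
```

Emit:
arm_command([
  [[0,0,1],[0,0,0],0.4],
  [[0,0,1],[0,0,0],0.4],
  [[0,0,1],[0,0,0],0.4],
  [[0,0,1],[0,0,0],0.4],
  [[0,0,1],[0,0,0],0.4],
  [[0,0,1],[0,0,0],0.4],
  [[0,0,0.6],[0,0,0],0.4],
  [[-0.4,0,0],[0,0,0],0.4],
  [[-0.4,0,0],[0,0,0],0.4],
  [[-0.4,0,0],[0,0,0],0.4],
  [[-0.4,0,0],[0,0,0],0.4],
  [[-0.4,0,0],[0,0,0],0.4],
])

```text
t: 18.95
ee_pos: [0.4642, 0.1938, 0.0252]
orientation: [[-0.112, 0.994, 0.001], [0.994, 0.112, 0.001], [0.001, 0.001, -1.0]]
ft_force: [-0.3, 4.3, 0.5]
gripper_width: 0.0599
grip_force: 1.7
```

Emit:
arm_command([
  [[-0.5,0,0],[0,0,0],0.4],
  [[-0.6,0,0],[0,0,0],0.4],
  [[-0.7,0,0],[0,0,0],0.4],
  [[-0.7,0,0],[0,0,0],0.4],
  [[-0.7,0,0],[0,0,0],0.4],
  [[-0.7,0,0],[0,0,0],0.4],
  [[-0.7,0,0],[0,0,0],0.4],
  [[-0.7,0,0],[0,0,0],0.4],
  [[-0.7,0,0],[0,0,0],0.4],
  [[-0.7,0,0],[0,0,0],0.4],
  [[-0.5,0,0],[0,0,0],0.4],
  [[-0.3,0,0],[0,0,0],0.4],
])

```text
t: 20.45
ee_pos: [0.4806, 0.0442, 0.0248]
orientation: [[-0.112, 0.994, -0.0], [0.994, 0.112, -0.0], [-0.0, -0.0, -1.0]]
ft_force: [-0.0, 4.8, 4.4]
gripper_width: 0.0599
grip_force: 2.9
```

```bash
python3 -c "
from h import *
to(.486,.004,.024); print(r.get_state()['ft_force'])
for o in tins(): print(*o)"
```

```text
t 20.45 p [0.4806 0.0442 0.0248] yaw 96.41 w 0.0599 q [ -4.7  18.  -28.7  43.3  -0.   78.9] units [-2.03  0.04  0.04]
[-0.03147261  4.83265958  4.41697938]
scene tin_b 0.66 [ 0.6472 -0.1723] [0.84]
scene tin_b 0.63 [ 0.4941 -0.0157] [0.72]
scene done_tin 0.56 [0.6082 0.1086] [0.86]
side tin_b 0.87 [ 0.6609 -0.1651] [0.97]
side tin_b 0.84 [ 0.4879 -0.0061] [1.01]
side done_tin 0.69 [0.6229 0.1107] [0.91]
```

Emit:
arm_command([
  [[-0.4,0,0],[0,0,0],0.4],
  [[-0.5,0,0],[0,0,0],0.4],
  [[-0.5,0,0],[0,0,0],0.4],
  [[-0.4,0,0],[0,0,0],0.4],
  [[-0.2,0,0],[0,0,0],0.4],
  [[0.3,0,0],[0,0,0],0.4],
  [[0.8,0,0],[0,0,0],0.4],
  [[1,0,0],[0,0,0],0.4],
  [[0.5,0,-0.8],[0,0,0],0.4],
  [[0,0,-1],[0,0,0],0.4],
  [[0,0,-1],[0,0,0],0.4],
  [[0,0,-1],[0,0,0],0.4],
])

```text
t: 22.25
ee_pos: [0.479, 0.0582, 0.1016]
orientation: [[-0.113, 0.994, 0.0], [0.994, 0.113, -0.001], [-0.001, 0.0, -1.0]]
ft_force: [0.3, -0.2, 0.1]
gripper_width: 0.0598
grip_force: 0.0
```

Emit:
arm_command([
  [[0,0,-1],[0,0,0],0.4],
  [[0,-1,-0.5],[0,0,0],0.4],
  [[-1,-1,0],[0,0,0],0.4],
  [[-1,-1,0],[0,0,0],0.4],
  [[-1,-1,0],[0,0,0],0.4],
  [[-1,-1,0],[0,0,0],0.4],
  [[-1,-1,0],[0,0,0],0.4],
  [[-0.2,0,0],[0,0,0],0.4],
])

```text
t: 23.25
ee_pos: [0.3711, -0.0598, 0.1312]
orientation: [[-0.111, 0.994, 0.0], [0.994, 0.111, -0.001], [-0.001, 0.0, -1.0]]
ft_force: [1.3, 0.0, 0.4]
gripper_width: 0.0594
grip_force: 0.0
```

```bash
python3 -c "
from h import *
to(.4,-.06,.13); turn(7.8)
for o in tins(): print(*o)
blue('side')"
```

```text
t 23.25 p [ 0.3711 -0.0598  0.1312] yaw 96.39 w 0.0594 q [-22.    1.6 -31.4  57.   -0.   61.6] units [-0.17  1.44  0.06]
turn [1.000e-02 0.000e+00 1.546e+01]
scene tin_b 0.76 [ 0.4896 -0.0476] [0.99]
scene done_tin 0.87 [0.6088 0.1087] [0.81]
side tin_b 0.93 [ 0.6605 -0.1648] [1.01]
side tin_b 0.71 [ 0.6473 -0.0455] [0.73]
side tin_b 0.69 [ 0.4936 -0.0445] [0.98]
side done_tin 0.58 [0.6238 0.1093] [1.]
side blue 79 [0.7182 0.0226] [0.7183 0.025 ]
side blue 770 [ 0.6375 -0.0254] [ 0.6376 -0.0229]
side blue 93 [ 0.7453 -0.1238] [ 0.7455 -0.1211]
```

Emit:
arm_command([
  [[0,0,0],[0,0,1],0.4],
  [[0,0,0],[0,0,1],0.4],
  [[0,0,0],[0,0,1],0.4],
  [[0,0,0],[0,0,1],0.4],
  [[0,0,0],[0,0,1],0.4],
  [[0,0,0],[0,0,1],0.4],
  [[0,0,0],[0,0,1],0.4],
  [[0,0,0],[0,0,1],0.4],
  [[0,0,0],[0,0,1],0.4],
  [[0,0,0],[0,0,1],0.4],
  [[0,0,0],[0,0,1],0.4],
  [[0,0,0],[0,0,1],0.4],
])

```text
t: 25.1
ee_pos: [0.372, -0.0596, 0.1309]
orientation: [[0.887, 0.462, -0.0], [0.462, -0.887, -0.0], [-0.0, 0.0, -1.0]]
ft_force: [0.1, -0.5, -1.1]
gripper_width: 0.0599
grip_force: 0.0
```

Emit:
arm_command([
  [[0,0,0],[0,0,0.9],0.4],
  [[0,0,0],[0,0,0.9],0.4],
  [[0,0,0],[0,0,0.9],0.4],
  [[0,0,0],[0,0,0.9],0.4],
  [[0,0,0],[0,0,0],0.4],
])

```text
t: 25.72
ee_pos: [0.372, -0.0596, 0.1309]
orientation: [[0.992, 0.124, -0.0], [0.124, -0.992, -0.0], [-0.0, 0.0, -1.0]]
ft_force: [0.1, 0.6, -0.2]
gripper_width: 0.0598
grip_force: 0.0
```

```bash
python3 -c "
from h import *
to(.409,-.055,.024); turn(7)"
```

```text
t 25.725 p [ 0.372  -0.0596  0.1309] yaw 7.13 w 0.0598 q [-21.9   1.7 -31.3  57.   -0.  151. ] units [ 1.87 -0.    5.34]
turn [0.   0.   0.02]
```

Emit:
arm_command([
  [[0.6,0,1],[0,0,0],0.4],
  [[0.6,0,1],[0,0,0],0.4],
  [[0,0,1],[0,0,0],0.4],
  [[0,0,1],[0,0,0],0.4],
  [[0,0,1],[0,0,0],0.4],
  [[0,0,0.3],[0,0,0],0.4],
  [[0.4,0,0],[0,0,0],0.4],
  [[0.4,0,0],[0,0,0],0.4],
  [[0.4,0,0],[0,0,0],0.4],
  [[0.4,0,0],[0,0,0],0.4],
  [[0.4,0,0],[0,0,0],0.4],
  [[0.4,0,0],[0,0,0],0.4],
])

```text
t: 27.22
ee_pos: [0.4435, -0.0511, 0.0249]
orientation: [[0.992, 0.123, -0.001], [0.123, -0.992, -0.001], [-0.001, 0.001, -1.0]]
ft_force: [-3.1, 0.3, 0.9]
gripper_width: 0.0602
grip_force: 1.6
```

Emit:
arm_command([
  [[0.5,0,0],[0,0,0],0.4],
  [[0.6,0,0],[0,0,0],0.4],
  [[0.7,0,0],[0,0,0],0.4],
  [[0.7,0,0],[0,0,0],0.4],
  [[0.7,0,0],[0,0,0],0.4],
  [[0.7,0,0],[0,0,0],0.4],
  [[0.6,0,0],[0,0,0],0.4],
  [[0.5,0,0],[0,0,0],0.4],
  [[0.4,0,0],[0,0,0],0.4],
  [[0.3,0,0],[0,0,0],0.4],
  [[0,0,0],[0,0,0],0.4],
])

```text
t: 28.6
ee_pos: [0.5571, -0.0371, 0.025]
orientation: [[0.992, 0.123, 0.001], [0.123, -0.992, -0.0], [0.001, 0.001, -1.0]]
ft_force: [0.2, 0.1, -0.8]
gripper_width: 0.0598
grip_force: 0.0
```

```bash
python3 -c "
from h import *
to(.591,-.0326,.024); turn(7);print(r.get_state()['ft_force'])
eyes.camera('side')
for m in outline_of('side','tin_b'):
    print(m['confidence'],fit(['side'],[m['mask']],onz('side',m['point'],.03)[:2]))"
```

```text
t 28.6 p [ 0.5571 -0.0371  0.025 ] yaw 7.07 w 0.0598 q [-12.4  24.1 -18.5  47.4  -0.  160.5] units [ 1.71 -0.01  0.05]
turn [ 0.01 -0.01  0.01]
[ 0.15646065  0.09037937 -0.80972841]
0.93 (array([ 0.6159212 , -0.03155027]), [np.float64(0.8046434724116301)])
0.61 (array([ 0.66064532, -0.16468263]), [np.float64(0.993820975211445)])
0.19 (array([ 0.50316989, -0.40889573]), [np.float64(0.464955019819352)])
```

Emit:
arm_command([
  [[0.2,0,0],[0,0,0],0.4],
  [[0.3,0,0],[0,0,0],0.4],
  [[0.3,0,0],[0,0,0],0.4],
  [[0.3,0,0],[0,0,0],0.4],
  [[0.2,0,0],[0,0,0],0.4],
  [[0.15,0,0],[0,0,0],0.4],
  [[0.1,0,0],[0,0,0],0.4],
])

```text
t: 29.58
ee_pos: [0.5873, -0.0333, 0.0249]
orientation: [[0.992, 0.123, -0.0], [0.123, -0.992, -0.001], [-0.0, 0.0, -1.0]]
ft_force: [-3.2, -0.8, 2.3]
gripper_width: 0.0599
grip_force: 1.8
```

Emit:
arm_command([
  [[0.1,0,0],[0,0,0],0.4],
  [[0.1,0,0],[0,0,0],0.4],
])

```text
t: 29.82
ee_pos: [0.5913, -0.0328, 0.0249]
orientation: [[0.992, 0.123, 0.0], [0.123, -0.992, -0.0], [-0.0, 0.0, -1.0]]
ft_force: [-2.4, 0.2, 1.0]
gripper_width: 0.06
grip_force: 1.7
```

Emit:
arm_command([
  [[0.1,0,0],[0,0,0],0.4],
  [[0.05,0,0],[0,0,0],0.4],
])

```text
t: 30.08
ee_pos: [0.5922, -0.0326, 0.0247]
orientation: [[0.992, 0.123, -0.004], [0.123, -0.992, -0.001], [-0.004, 0.001, -1.0]]
ft_force: [-15.0, -3.5, 10.4]
gripper_width: 0.0595
grip_force: 7.3
```

Force rose to 15 N, so the tin is on the batten. I'll retreat.

Emit:
arm_command([
  [[-0.2,0,0],[0,0,0],0.4],
  [[-0.5,0,0],[0,0,0],0.4],
  [[-1,0,0],[0,0,0],0.4],
  [[-1,0,0],[0,0,0],0.4],
  [[-1,0,-0.5],[0,0,0],0.4],
  [[-1,0,-1],[0,0,0],0.4],
  [[-1,0,-1],[0,0,0],0.4],
  [[-1,0,-1],[0,0,0],0.4],
  [[-1,0,-1],[0,0,0],0.4],
  [[0,0,-1],[0,0,0],0.4],
  [[0,0,-1],[0,0,0],0.4],
  [[0,0,0],[0,0,0],0.4],
])

```text
t: 31.58
ee_pos: [0.442, -0.0515, 0.1561]
orientation: [[0.992, 0.123, 0.003], [0.123, -0.992, -0.001], [0.003, 0.002, -1.0]]
ft_force: [1.2, -0.1, -0.5]
gripper_width: 0.0597
grip_force: 0.0
```

```bash
python3 -c "
from h import *
to(.591,-.0326,.024)
for o in tins(): print(*o)
im=save('side','d5')
cv2.imwrite('pics/c5.png',cv2.resize(im[135:295,230:390,::-1],None,fx=3.7,fy=3.7,interpolation=cv2.INTER_CUBIC))"
```

```text
t 31.575 p [ 0.442  -0.0515  0.1561] yaw 7.06 w 0.0597 q [-17.5   7.  -21.4  61.4  -0.  155.5] units [ 7.49 -0.04  6.63]
scene tin_b 0.81 [ 0.647  -0.1726] [0.86]
scene tin_b 0.7 [ 0.6285 -0.0332] [0.9]
scene done_tin 0.92 [0.6087 0.1077] [0.84]
side tin_b 0.82 [ 0.642  -0.0251] [0.95]
side tin_b 0.58 [ 0.6604 -0.1644] [1.01]
side done_tin 0.82 [0.6234 0.1169] [1.04]
```

View pics/c5.png

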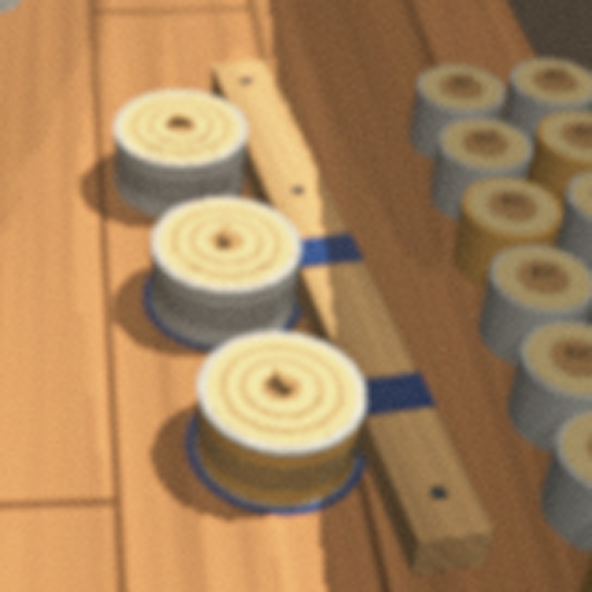

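The crop shows the steel tin at (225,275) and the brass tin at (282,420). Each is against the batten with an even blue rim around it, and the done tin hasn't moved. Handing in.

```bash
python3 -c "
from h import *
print(r.hand_in())"
```

```text
the job is handed in; nothing more can be done
None
```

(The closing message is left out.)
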